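Fetch the tin from the sliding-door box

ROBOT

A 6-joint arm with a two-finger parallel gripper is mounted at the origin on the work surface. World frame = base frame: x ahead of the robot, y to its left, z up, the work surface at z = 0. Lengths are in mm, angles in degrees, forces in N, time in s.
With the tool pointing down it reaches from about 350 to 850 mm from the base axis. Payload 8.1 kg.
Tool frame: the origin (TCP) lies midway between the tips of the shut fingers; the grasp point (between the pads) lies 19 mm behind it (hold_point_z is the distance from the TCP to the grasp point, in mm); z points along the fingers, y is the direction in which the jaws open and shut (so a half turn about z gives the same grasp; the last joint's range is limited). The gripper opens to 85 mm and grips with 20 to 120 N. Pads are 22 mm wide; open, the fingers measure 114 mm over their backs; the gripper's body (76 mm by 85 mm) begins 54 mm behind the grasp point. The pads swing forward as they close: fully open they stand 13 mm farther back than shut.
Start: joints at [63.518, 7.471, 85.268, -0, 87.261, -4.893], TCP at [220.747, 557.921, 231.292] pointing down, gripper open.
Joint ranges: [-169.43, 169.43], [-51.17, 129.36], [1.28, 143.12], [-76.62, 256.62], [0, 156.53], [-152.29, 152.29]. Speed limits (degrees/s): [136.94, 136.94, 159.86, 180, 180, 180].

INTERFACE

Orientations are given as [roll, pitch, yaw] about the fixed x, y, z axes, in that order (R = Rz(yaw) Ry(pitch) Rx(roll)).
In Python, from bench import sense, snapshot, camera_params, hand_in, hold_point_z gives the robot as it stands.
- The arm moves only by the tool servo_tool, never from a script. Its argument "motion" is a list of rows, each a list of 7 numbers: the finger opening in mm, from 0 to 85.4, then the shift along the tool's x, y, z in mm, then the turn, a rotation vector about the tool's x, y, z in rad. A call has 1 to 10 rows; each row shifts and turns the pose as measured when the row begins, along the tool's axes as they then stand; what a row does not reach is not made up. A row lasts 1/10 s, in which the tool goes at most 50 mm and 8.59 degrees, less where a joint would pass 70% of its speed; a pose out of reach is approached as far as the arm can. A call with a gripper value outside its range is refused whole. The fingers move at their own pace and stop on an object; "force" is the grip in N (left out, the last holds). Time passes only in rows, so rows that do not move let the fingers close. It gives the time, the measured TCP pose, the force and the opening at its end, in the units of the state.
- sense(): the state, without advancing time (a new reading comes with each control period).
- snapshot(name): name is "scene" or "top" or "wrist"; returns the picture (400x640x3 uint8, blue, green, red); there is no depth.
- camera_params(name): a dict with "fx", "fy", "cx", "cy" (pixels), "R" (3x3) and "t" (3): a world point X has camera coordinates R X + t; the wrist camera has in their place "tool_from_camera" (4x4, takes a point from camera to tool coordinates, whose origin is the TCP and whose axes are the flange's). Camera axes: x right, y down, z forward; pixel columns grow to the right and rows downward; lengths in mm; the calibration is good to about 2 mm. A picture is of the moment at which its call begins: read the wrist's pose just before it. camera_params takes no time and is no camera call.
- hand_in(): hands the job in, once; it reports no verdict.
The state is a dict: "time": time; "joint_pos": joint angles; "qd": joint speeds; "joint_efforts": joint torques, N m; "tool_pos": TCP position; "tcp_rot": TCP orientation; "ft_force": force on the tool from outside, world axes, zero at the start; "wrist_torque": the same for the moment, N m; "finger_gap": finger opening in mm.
Only numpy, scipy, OpenCV 4.12 (cv2) and the standard library are available. Lean on these libraries where they do the work, as an engineer would, in place of code of your own. Each camera call takes 0.05 s, during which the arm holds its last target. There are 200 camera calls.

TASK

The round tin is in the low wooden box, under one of its two clear sliding doors. Slide the door above the tin fully across the other door, lift the tin out and set it gently down, upright, wholly on the round cork coaster. Leave the other door shut, and do not disturb the remote in the box or the other things on the shelf.

Things in the scene. Friction and masses are not known exactly. Their poses are not given: they have to be found in the camera images.
- box: Low wooden box fixed to the shelf, 230 (x) x 450 (y) x 90 mm high; origin under its centre at shelf level, y along its length (to the robot's left), z up. Walls 10 mm, floor 8 mm; a wall at y = 0 parts it into two compartments 210 x 211 mm. Two clear doors lie side by side in its top and slide along y on two levels, one over the other. Free height inside, under the doors: 69 mm.
- left_door (a joint): Travel (m) of the left (+y) door, 206 x 218 x 5 mm, on the upper track, top face 89 mm above the shelf: 0 shut, 0.165 fully open, slid towards the box's -y over the right door; the left compartment is then open from 48 mm left of the box's middle to its end wall. Friction about 1.2 N, stays where left. Starts within 0.012 of shut.
- right_door (a joint): The same for the right (-y) door on the lower track, top face 82 mm above the shelf: 0 shut, 0.165 fully open, slid towards the box's +y under the left door, mirrored. Starts within 0.012 of shut. Only one door can be open at a time: the right door's handle meets the left door's edge.
- left_handle (a point): Point in the left door's handle, 112 mm above the shelf: a wooden bar standing on the door near its outer (+y) end, 70 mm long along the box's x, 16 mm thick along its y, top 130 mm above the shelf. Pinch it from above across its thickness. Fingertips held more than 92 mm above the shelf clear both doors and the walls. Shut, it is 195 mm left of the box's middle.
- right_handle (a point): The same point (112 mm above the shelf) in the right door's handle: an equal bar, top also 130 mm above the shelf, near that door's outer (-y) end. Shut, it is 195 mm right of the box's middle.
- tin_center (a point): Centre (half-way up) of the round plastic tin with a ribbed black screw-top lid, white below: 61 mm diameter over the ribs, 60 mm high, about 0.12 kg, standing upright on the box's floor, in the left or the right compartment, about 132 mm from the box's middle along its length. z is its axis.
- boxed_remote_center (a point): Centre of the black remote 145 x 46 x 22 mm lying in the other compartment of the box. To be left alone.
- coaster_top (a point): Centre of the top face of the round cork coaster, 120 mm diameter, 6 mm thick, fixed to the shelf to the left or right of the box.
- mug_center (a point): Centre (half-way up) of the empty white ceramic mug, 82 mm diameter and 95 mm high with a handle on its own +y side, loose, on the opposite side of the box from the coaster. To be left alone.
- votive_center (a point): Centre of the glass votive holder, 72 mm diameter, 75 mm high, loose, behind the box. To be left alone.
- remote_top_center (a point): Centre of the upper one (150 x 45 x 20 mm) of a pair of black remotes stacked behind the box. To be left alone.

How it is judged:
By the outcome, as a careful person would: the job done as asked, in the order asked, and still so for the second after the job is handed in, with the robot touching nothing.
It also fails if it takes over 50 s, if anything falls off the work surface, if the arm or the gripper's body presses on something with over 40 N, if the wrist force passes 120 N, or if a joint passes its speed limit or range.

## Working session

There is one attempt and no reset: what is moved stays moved. The work goes in short steps, Python scripts to look and compute and a tool call to move; the robot and the scene stay as the last step left them, time stands still between calls to the robot, and variables do not carry over. Pictures are saved under pics/ and viewed, about 8 in all and at most 12, crops included, and the job is handed in when it is done.

Besides the shell and the picture viewer there is one more tool, called after "Emit:" as name(argument=value, ...) on one line, values as JSON. servo_tool: Moves the arm, as the interface text tells. Its arguments: {"type":"object","properties":{"motion":{"type":"array"},"force":{"type":"number"}},"required":["motion"]}

```bash
mkdir -p pics; ls
python3 - <<'E'
from bench import *
import cv2,numpy as np
s=sense();print(s['time'],s['tool_pos'],s['tcp_rot'],hold_point_z)
for n in('scene','top'):
    cv2.imwrite(f'pics/{n}0.png',snapshot(n)); p=camera_params(n); print(n,{k:np.round(v,3).tolist() for k,v in p.items()})
print(camera_params('wrist'))
E
```

```text
pics
0.0 [220.46565321 557.42318713 230.20681321] [-1.79892656e+02 -1.09615869e-02  1.58412538e+02] 18.700000000000003
scene {'fx': 404.777, 'fy': 404.777, 'cx': 316.482, 'cy': 204.125, 'R': [[-0.859, 0.512, 0.01], [0.367, 0.629, -0.686], [-0.357, -0.585, -0.728]], 't': [510.237, -152.177, 1329.575]}
top {'fx': 378.885, 'fy': 378.885, 'cx': 319.437, 'cy': 198.67, 'R': [[-0.021, -1.0, -0.011], [-0.998, 0.022, -0.062], [0.062, 0.01, -0.998]], 't': [8.946, 560.932, 1083.97]}
{'fx': 299.509502411573, 'fy': 299.509502411573, 'cx': 321.7153939995787, 'cy': 194.5968079810745, 'tool_from_camera': array([[-8.57673426e-04, -9.55426567e-01, -2.95227605e-01,
         7.50376317e+01],
       [ 9.99999632e-01, -8.10063964e-04, -2.83565889e-04,
        -2.01294358e-01],
       [ 3.17731400e-05, -2.95227739e-01,  9.55426910e-01,
        -1.44855116e+02],
       [ 0.00000000e+00,  0.00000000e+00,  0.00000000e+00,
         1.00000000e+00]])}
```

View pics/top0.png

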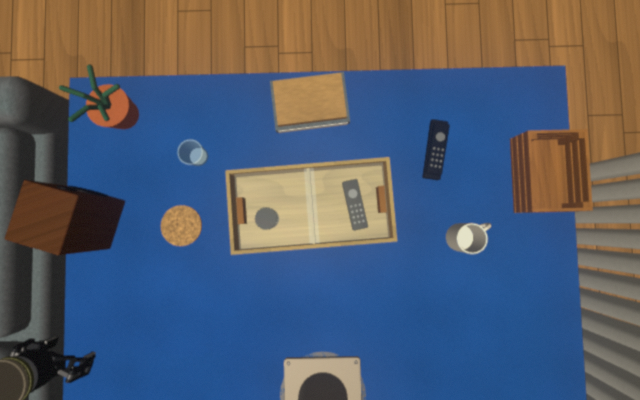

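View pics/scene0.png

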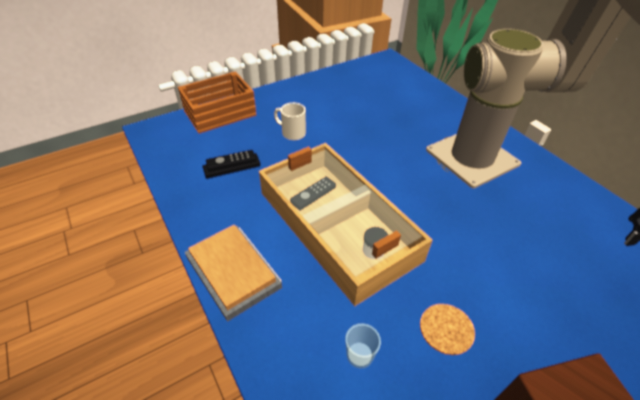

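The top view shows the tin at about (266,218) in the left compartment. The left handle is at about (238,210) and the coaster at (181,226), left of the box. The remote is in the right compartment at (355,204). The scene view agrees.

```bash
cat > h.py <<'E'
from bench import *
import cv2,numpy as np
def ray(n,uv,z,s=None):
    p=camera_params(n); d=np.array([(uv[0]-p['cx'])/p['fx'],(uv[1]-p['cy'])/p['fy'],1.])
    if n=='wrist':
        from scipy.spatial.transform import Rotation as Ro
        Rt=Ro.from_euler('xyz',s['tcp_rot'],degrees=True).as_matrix(); T=np.array(p['tool_from_camera'])
        c=Rt@T[:3,3]+s['tool_pos']; w=Rt@T[:3,:3]@d
    else:
        R=np.array(p['R']); c=-R.T@np.array(p['t']); w=R.T@d
    return (c+w*(z-c[2])/w[2]).round(1)
def blobs(m,amin=40):
    n,l,st,c=cv2.connectedComponentsWithStats(m.astype(np.uint8)); return [(st[i].tolist(),c[i].round(1).tolist()) for i in range(1,n) if st[i,4]>amin]
E
python3 - <<'E'
from h import *
im=cv2.imread('pics/top0.png'); h=cv2.cvtColor(im,cv2.COLOR_BGR2HSV); H,S,V=cv2.split(h)
notblue=~((H>95)&(H<130)&(S>120))
sub=np.zeros_like(notblue); sub[150:262,215:405]=1
m=notblue&sub; 
c=max(cv2.findContours(m.astype(np.uint8),0,2)[0],key=cv2.contourArea)
r=cv2.minAreaRect(c);print('box',r); bp=cv2.boxPoints(r)
for q in bp: print(q,ray('top',q,90))
cor=cv2.approxPolyDP(c,8,True)[:,0]
for q in cor: print('poly',q,ray('top',q,90))
co=np.zeros_like(m);co[195:255,150:212]=1
for b in blobs(notblue&co):print('coaster',b,ray('top',b[1],6))
ti=np.zeros_like(m);ti[180:245,245:300]=1
for b in blobs((V<110)&ti):print('tin',b,ray('top',b[1],68))
for x0,x1 in((232,246),(372,388)):
    k=np.zeros_like(m);k[175:235,x0:x1]=1
    for b in blobs((S>130)&(V<160)&(H<15)&k):print('handle',b,ray('top',b[1],130),ray('top',b[1],112))
crop=np.hstack([cv2.resize(im[150:262,150:290],None,fx=5,fy=5,interpolation=2)]);cv2.imwrite('pics/c.png',crop)
E
```

```text
box ((310.2228088378906, 205.4143829345703), (87.22725677490234, 168.52801513671875), 85.36454010009766)
[222.70975 168.75327] [644.2 259.2  90. ]
[390.68652 155.13354] [ 671.3 -200.5   90. ]
[397.73587 242.0755 ] [ 435.  -211.8   90. ]
[229.7591  255.69522] [407.7 241.3  90. ]
poly [390 158] [ 663.4 -198.4   90. ]
poly [226 169] [643.3 250.2  90. ]
poly [230 254] [412.2 240.6  90. ]
poly [396 242] [ 435.3 -207.1   90. ]
coaster ([160, 204, 42, 43, 1434], [180.6, 225.3]) [492.2 406.3   6. ]
tin ([257, 209, 20, 12, 112], [266.7, 214.4]) [517.4 143.5  68. ]
handle ([237, 198, 7, 25, 134], [239.8, 210.4]) [527.8 204.4 130. ] [528.5 208.4 112. ]
handle ([378, 187, 7, 25, 99], [380.9, 196.9]) [ 555.2 -164.2  130. ] [ 556.3 -167.   112. ]
```

View pics/c.png

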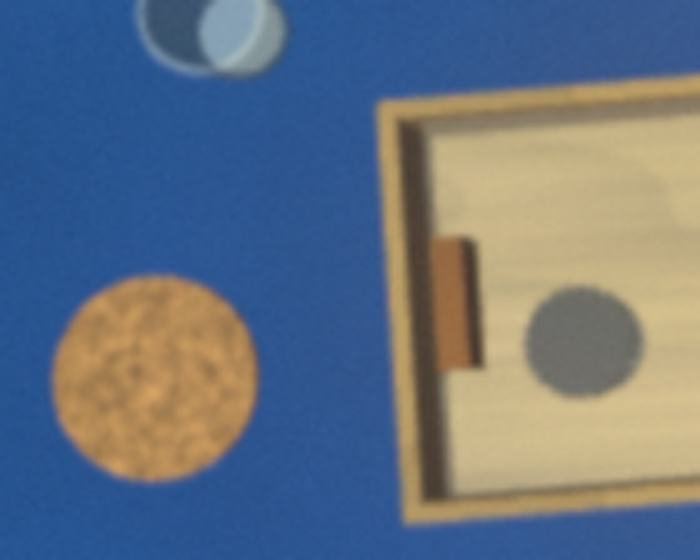

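Emit:
servo_tool(motion=[[85, -42, -21, 0, 0, 0, -0.142], [85, -38, -27, 0, 0, 0, -0.142], [85, -34, -32, 0, 0, 0, -0.142], [85, -29, -37, 0, 0, 0, 0], [85, -29, -37, 0, 0, 0, 0], [85, -29, -37, 0, 0, 0, 0], [85, -29, -37, 0, 0, 0, 0], [85, -29, -37, 0, 0, 0, 0], [85, -29, -37, 0, 0, 0, 0], [85, -29, -37, 0, 0, 0, 0]])

```text
time: 1.1
tool_pos: [533.7, 197.9, 225.0]
tcp_rot: [-179.8, -0.4, -176.1]
ft_force: [1.2, 0.4, 1.2]
finger_gap: 84.8
```

Run:
```python
from h import *
s=sense();print(s['time'],s['tool_pos'],s['tcp_rot'],np.abs(s['qd']).max())
cv2.imwrite('pics/w1.png',snapshot('wrist'))
import pickle;pickle.dump(s,open('s1.pkl','wb'))
```

```text
1.1 [533.66544942 197.90609547 224.98944119] [-179.7740513    -0.42894928 -176.14612738] 45.37623789258901
```

View pics/w1.png

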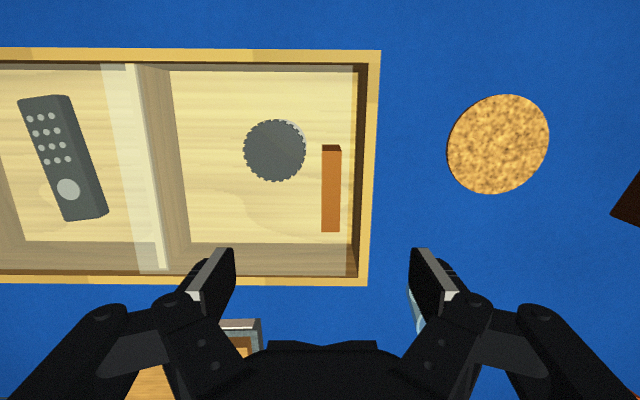

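The wrist view shows the left handle's top centred at about (331,191), the lid at (275,151), the coaster at (498,144), and the box end edge running from (380,50) to (367,286).

Run:
```python
from h import *
import pickle;s=pickle.load(open('s1.pkl','rb'))
im=cv2.imread('pics/w1.png');H,S,V=cv2.split(cv2.cvtColor(im,cv2.COLOR_BGR2HSV))
def reg(a,b,c,d):
    k=np.zeros(H.shape,bool);k[a:b,c:d]=1;return k
for b in blobs((H<16)&(S>150)&(V>100)&reg(140,240,312,350)):print('handle',b,ray('wrist',b[1],130,s))
for b in blobs((S<80)&(V<140)&reg(105,195,225,312),500):print('lid',b,ray('wrist',b[1],68,s))
nb=~((H>95)&(H<130)&(S>120))
for b in blobs(nb&reg(85,205,430,565),500):print('coaster',b,ray('wrist',b[1],6,s))
for q in((380,50),(367,286)):print('corner',ray('wrist',q,90,s))
for q in((322,151),(341,151),(322,232),(341,232)):print('hc',ray('wrist',q,130,s))
print('divider top?',ray('wrist',(127,64),76,s), ray('top',(266.6,218.4),68))
```

```text
handle ([323, 151, 18, 15, 124], [332.1, 156.8]) [499.6 203.3 130. ]
handle ([322, 166, 19, 17, 87], [331.7, 173.5]) [513.4 204.  130. ]
handle ([322, 189, 18, 17, 94], [331.3, 197.9]) [534.3 205.2 130. ]
handle ([322, 205, 18, 27, 347], [330.0, 219.6]) [553.9 205.6 130. ]
lid ([243, 119, 63, 63, 2978], [274.1, 150.0]) [506.9 146.9  68. ]
coaster ([446, 94, 104, 101, 8105], [497.1, 143.6]) [490.8 405.8   6. ]
corner [412.1 238.7  90. ]
corner [643.1 253.1  90. ]
hc [495.5 194.8 130. ]
hc [494.4 210.  130. ]
hc [565.9 199.5 130. ]
hc [564.8 216.  130. ]
divider top? [436.4  12.9  76. ] [506.3 143.9  68. ]
```

Emit:
servo_tool(motion=[[60, 3, 7, 10, 0, 0, 0.01], [60, 0, 0, 35, 0, 0, 0], [60, 0, 0, 35, 0, 0, 0], [60, 0, 0, 20, 0, 0, 0], [60, 0, 0, 0, 0, 0, 0]])

```text
time: 1.65
tool_pos: [532.8, 196.8, 118.5]
tcp_rot: [-179.6, -0.4, -177.3]
ft_force: [-0.6, -0.4, -0.3]
finger_gap: 59.9
```

Emit:
servo_tool(motion=[[60, 3, 8, 10, 0, 0, -0.01], [60, 0, 0, 10, 0, 0, 0], [60, 0, 0, 0, 0, 0, 0]])

```text
time: 1.95
tool_pos: [528.1, 207.2, 98.0]
tcp_rot: [-179.6, -0.4, -176.6]
ft_force: [0.1, -0.6, -0.8]
finger_gap: 60.3
```

Emit:
servo_tool(motion=[[8, 0, 0, 0, 0, 0, 0], [8, 0, 0, 0, 0, 0, 0], [8, 0, 0, 0, 0, 0, 0], [8, 0, 0, 0, 0, 0, 0]], force=25)

```text
time: 2.35
tool_pos: [529.5, 207.9, 100.5]
tcp_rot: [-179.6, -0.2, -176.6]
ft_force: [-0.4, 0.3, -6.4]
finger_gap: 15.4
```

Emit:
servo_tool(motion=[[8, 0, -10, 0, 0, 0, 0], [8, 0, -20, 0, 0, 0, 0], [8, 0, -20, 0, 0, 0, 0], [8, 0, -20, 0, 0, 0, 0], [8, 0, -20, 0, 0, 0, 0]])

```text
time: 2.85
tool_pos: [534.9, 116.4, 100.4]
tcp_rot: [-179.8, -0.2, -176.4]
ft_force: [1.9, 2.8, -4.9]
finger_gap: 15.9
```

Emit:
servo_tool(motion=[[8, 0, -20, 0, 0, 0, 0], [8, 0, -20, 0, 0, 0, 0], [8, 0, -12, 0, 0, 0, 0], [8, 0, -6, 0, 0, 0, 0], [8, 0, -3, 0, 0, 0, 0]])

```text
time: 3.35
tool_pos: [538.8, 51.1, 100.5]
tcp_rot: [179.9, -0.1, -176.7]
ft_force: [1.2, 23.0, -1.8]
finger_gap: 15.7
```

Emit:
servo_tool(motion=[[60, 0, 2, 0, 0, 0, 0], [60, 0, 0, 0, 0, 0, 0], [60, 0, 0, 0, 0, 0, 0], [60, 0, 0, -20, 0, 0, 0], [70, 0, 0, -40, 0, 0, 0], [85, 0, 10, -30, 0, 0, 0], [85, 22, 35, -10, 0, 0, 0], [85, 12, 40, 0, 0, 0, 0], [85, 0, 10, 0, 0, 0, 0], [85, 0, 0, 0, 0, 0, 0]])

```text
time: 4.35
tool_pos: [498.9, 149.0, 207.5]
tcp_rot: [-179.9, 0.1, -176.6]
ft_force: [0.3, -1.7, -0.2]
finger_gap: 85.2
```

```bash
cat > look.py <<'E'
from h import *
import sys
s=sense();im=snapshot('wrist');cv2.imwrite(sys.argv[1],im)
print(s['time'],s['tool_pos'],s['tcp_rot'],np.abs(s['qd']).max())
H,S,V=cv2.split(cv2.cvtColor(im,cv2.COLOR_BGR2HSV))
for b in blobs((S<80)&(V<140),1500):print('dark',b,ray('wrist',b[1],68,s))
E
python3 look.py pics/w2.png
```

```text
4.35 [498.8972744  148.95257124 207.52016878] [-1.79942586e+02  7.31817916e-02 -1.76597494e+02] 0.8488146258120659
dark ([289, 154, 62, 66, 2966], [319.1, 188.3]) [505.5 146.2  68. ]
dark ([7, 247, 629, 153, 41076], [318.2, 350.2]) [704.8 156.3  68. ]
```

View pics/w2.png

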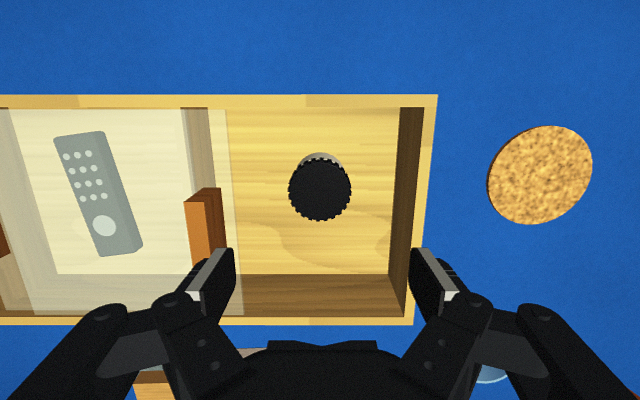

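The door is fully open, and the lid shows at about (320,189) with room for both fingers.

Emit:
servo_tool(motion=[[85, -8, -3, 20, 0, 0, 0], [85, 0, 0, 35, 0, 0, 0], [85, 0, 0, 35, 0, 0, 0], [85, 0, 0, 25, 0, 0, 0], [85, 0, 0, 0, 0, 0, 0]])

```text
time: 4.9
tool_pos: [510.4, 139.9, 89.0]
tcp_rot: [-179.8, 0.2, -176.8]
ft_force: [-1.1, 0.3, 0.6]
finger_gap: 85.2
```

Emit:
servo_tool(motion=[[85, 3, 6, 5, 0, 0, 0], [85, 0, 0, 0, 0, 0, 0]])

```text
time: 5.1
tool_pos: [507.5, 144.5, 84.3]
tcp_rot: [-179.7, 0.1, -176.9]
ft_force: [-0.4, -0.2, 0.8]
finger_gap: 84.8
```

```bash
python3 -c "
from bench import sense
for i in range(4):s=sense();print(s['time'],s['tool_pos'],s['tcp_rot'])"
```

```text
5.1 [507.45344609 144.45369998  84.29909206] [-1.79731354e+02  1.17878590e-01 -1.76891066e+02]
5.1 [507.45344609 144.45369998  84.29909206] [-1.79731354e+02  1.17878590e-01 -1.76891066e+02]
5.1 [507.45344609 144.45369998  84.29909206] [-1.79731354e+02  1.17878590e-01 -1.76891066e+02]
5.1 [507.45344609 144.45369998  84.29909206] [-1.79731354e+02  1.17878590e-01 -1.76891066e+02]
```

Good (about 1 mm off). Descending to TCP z ≈ 28.

Emit:
servo_tool(motion=[[85, 0, 1, 18, 0, 0, 0], [85, 0, 0, 18, 0, 0, 0], [85, 0, 0, 14, 0, 0, 0], [85, 0, 0, 4, 0, 0, 0], [85, 0, 0, 0, 0, 0, 0]])

```text
time: 5.6
tool_pos: [514.0, 146.1, 36.6]
tcp_rot: [-179.8, 0.8, -176.9]
ft_force: [0.6, 1.0, -0.3]
finger_gap: 85.4
```

Emit:
servo_tool(motion=[[85, 6, 0, 7, 0, -0.01, 0], [85, 0, 0, 0, 0, 0, 0]])

```text
time: 5.8
tool_pos: [508.7, 145.9, 30.5]
tcp_rot: [-179.8, 1.6, -176.9]
ft_force: [-1.0, 0.3, -0.8]
finger_gap: 84.9
```

Emit:
servo_tool(motion=[[85, 1, 0, 1, 0, 0.026, 0], [85, 0, 0, 0, 0, 0, 0]])

```text
time: 6.0
tool_pos: [508.0, 146.0, 30.5]
tcp_rot: [-179.8, 0.1, -176.8]
ft_force: [-0.1, -1.2, 0.2]
finger_gap: 85.1
```

Now close on the tin.

Emit:
servo_tool(motion=[[50, 0, 0, 0, 0, 0, 0], [50, 0, 0, 0, 0, 0, 0], [50, 0, 0, 0, 0, 0, 0], [50, 0, 0, 0, 0, 0, 0]], force=30)

```text
time: 6.4
tool_pos: [509.0, 146.2, 31.3]
tcp_rot: [-179.8, 0.1, -176.9]
ft_force: [-0.2, -0.4, -1.4]
finger_gap: 59.6
```

Emit:
servo_tool(motion=[[50, 0, 0, -10, 0, 0, 0], [50, 0, 0, -25, 0, 0, 0], [50, 0, 0, -30, 0, 0, 0], [50, 0, 0, -30, 0, 0, 0], [50, 0, 0, -25, 0, 0, 0], [50, 0, 0, -15, 0, 0, 0], [50, 0, 0, 0, 0, 0, 0]])

```text
time: 7.1
tool_pos: [506.7, 146.2, 173.2]
tcp_rot: [-179.8, -0.1, -176.8]
ft_force: [1.4, -0.8, -1.1]
finger_gap: 59.1
```

Emit:
servo_tool(motion=[[50, 0, 15, 0, 0, 0, 0], [50, 0, 35, 0, 0, 0, 0], [50, 0, 40, 0, 0, 0, 0], [50, 0, 40, 0, 0, 0, 0], [50, 0, 40, 0, 0, 0, 0], [50, 0, 40, 0, 0, 0, 0], [50, 0, 35, 0, 0, 0, 0], [50, 0, 15, 0, 0, 0, 0], [50, 0, 0, 0, 0, 0, 0]])

```text
time: 8.0
tool_pos: [484.8, 418.5, 160.8]
tcp_rot: [-179.5, -0.7, -177.0]
ft_force: [-0.1, -0.6, -1.3]
finger_gap: 59.1
```

```bash
python3 look.py pics/w3.png
python3 - <<'E'
from h import *
cv2.imwrite('pics/sc3.png',cv2.resize(snapshot('scene')[180:400,250:520],None,fx=2.6,fy=2.6,interpolation=2))
E
```

```text
8.0 [484.75600653 418.45115539 160.77212095] [-179.51787083   -0.74743174 -176.99595258] 0.7923082665720809
dark ([0, 208, 619, 192, 57163], [320.6, 330.5]) [617.6 423.1  68. ]
```

View pics/w3.png

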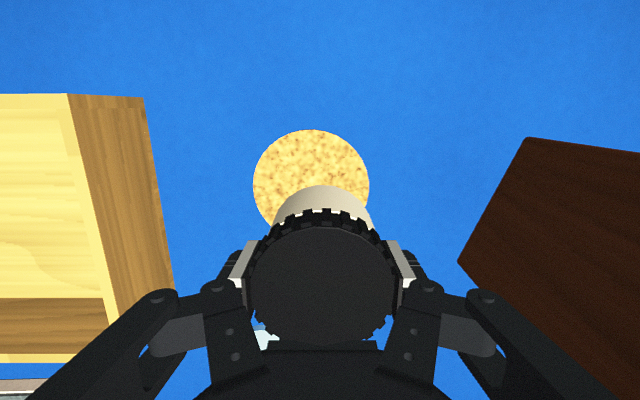

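View pics/sc3.png

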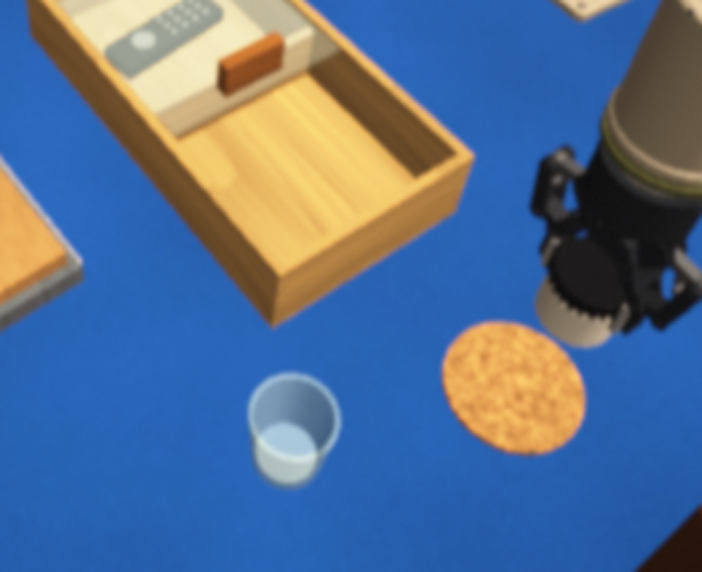

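The wrist view shows the tin held upright and the coaster centred near (311,185), to be lowered onto. A brown block's corner is at (457,262). I'll triangulate its clearance before going down.

Run:
```python
from h import *
s=sense()
for w,t in(((457,262),(124,201)),((525,137),(103,254))):
    for z in(0,50,100,150,200):print(z,ray('wrist',w,z,s)[:2],ray('top',t,z)[:2])
print('coaster',ray('wrist',(311,187),6,s), s['tool_pos'],s['tcp_rot'])
```

```text
0 [574.4 573. ] [567.7 577.3]
50 [548. 547.] [564.3 550.9]
100 [521.5 521. ] [561.  524.4]
150 [495.1 495. ] [557.6 497.9]
200 [468.7 469. ] [554.3 471.5]
0 [431.6 616.1] [412.6 637.8]
50 [428.5 583. ] [416.2 608.6]
100 [425.3 550. ] [419.8 579.4]
150 [422.1 517. ] [423.4 550.3]
200 [418.9 484. ] [427.  521.1]
coaster [493.2 403.6   6. ] [485.40671101 416.18429272 160.98238282] [-179.4706138    -0.74637584 -177.09337723]
```

Emit:
servo_tool(motion=[[50, -6, -11, 15, -0.008, -0.012, 0], [50, 0, 0, 30, 0, 0, 0], [50, 0, 0, 30, 0, 0, 0], [50, 0, 0, 20, 0, 0, 0], [50, 0, 0, 0, 0, 0, 0]])

```text
time: 8.6
tool_pos: [494.8, 397.2, 64.4]
tcp_rot: [-179.9, 0.1, -177.5]
ft_force: [-0.9, -0.6, -2.9]
finger_gap: 59.4
```

Emit:
servo_tool(motion=[[50, 3, 8, 8, 0, 0, 0], [50, 0, 0, 8, 0, 0, 0], [50, 0, 0, 6, 0, 0, 0], [50, 0, 0, 0, 0, 0, 0]])

```text
time: 9.0
tool_pos: [493.6, 404.4, 44.3]
tcp_rot: [-180.0, 0.3, -177.7]
ft_force: [-0.2, 0.1, -1.0]
finger_gap: 59.4
```

Emit:
servo_tool(motion=[[50, 0, 0, 5, 0, 0, 0], [50, 0, 0, 4, 0, 0, 0], [50, 0, 0, 2, 0, 0, 0], [50, 0, 0, 0, 0, 0, 0]])

```text
time: 9.4
tool_pos: [494.6, 405.4, 34.1]
tcp_rot: [180.0, 0.4, -177.7]
ft_force: [0.6, -0.7, -0.5]
finger_gap: 59.4
```

Emit:
servo_tool(motion=[[50, 1, 0, 2, 0, 0, 0], [50, 0, 0, 1, 0, 0, 0], [50, 0, 0, 0, 0, 0, 0]])

```text
time: 9.7
tool_pos: [493.8, 405.5, 31.2]
tcp_rot: [179.9, 0.5, -177.7]
ft_force: [-0.1, -0.4, -1.1]
finger_gap: 59.4
```

Emit:
servo_tool(motion=[[50, 0, 0, 1, 0, 0, 0], [50, 0, 0, 1, 0, 0, 0], [50, 0, 0, 0, 0, 0, 0]])

```text
time: 10.0
tool_pos: [494.0, 405.7, 29.5]
tcp_rot: [179.9, 0.5, -177.6]
ft_force: [-0.1, -0.2, 0.1]
finger_gap: 59.5
```

Emit:
servo_tool(motion=[[50, 0, 0, 1, 0, 0, 0], [50, 0, 0, 0, 0, 0, 0]])

```text
time: 10.2
tool_pos: [494.4, 405.8, 29.6]
tcp_rot: [179.9, 0.5, -177.6]
ft_force: [0.1, 0.4, -1.3]
finger_gap: 58.8
```

Emit:
servo_tool(motion=[[50, 0, 0, 1.5, 0, 0, 0], [50, 0, 0, 0, 0, 0, 0]])

```text
time: 10.4
tool_pos: [495.1, 406.1, 29.6]
tcp_rot: [179.9, 0.6, -177.6]
ft_force: [-0.3, 1.1, -1.1]
finger_gap: 59.3
```

Emit:
servo_tool(motion=[[50, 1, 0, 2, 0, -0.008, 0], [50, 0, 0, 0, 0, 0, 0]])

```text
time: 10.6
tool_pos: [496.0, 406.5, 29.7]
tcp_rot: [179.8, 1.3, -177.7]
ft_force: [-0.5, -0.1, -0.8]
finger_gap: 59.3
```

Emit:
servo_tool(motion=[[50, 2, -1, 0, 0, 0.022, 0], [50, 0, 0, 0, 0, 0, 0]])

```text
time: 10.8
tool_pos: [493.5, 405.3, 29.4]
tcp_rot: [179.8, -0.1, -177.6]
ft_force: [-2.5, -1.9, 4.5]
finger_gap: 59.3
```

Run:
```python
from h import *
s=sense();print(s['tool_pos'],s['tcp_rot'],s['ft_force'],s['wrist_torque'])
a=cv2.resize(snapshot('scene')[260:370,370:520],None,fx=4,fy=4,interpolation=2)
b=cv2.resize(snapshot('wrist')[100:400,120:520],None,fx=1,fy=1)
s2=np.zeros((440,600,3),np.uint8);cv2.imwrite('pics/p.png',np.hstack([a[:,:],]));cv2.imwrite('pics/p2.png',b)
cv2.imwrite('pics/pp.png',np.hstack([cv2.resize(a,(400,293)),cv2.resize(b,(400,293))]))
```

```text
[493.49225404 405.31329551  29.42484689] [ 1.79834977e+02 -7.72287794e-02 -1.77638541e+02] [-2.52187434 -1.94704815  4.47850176] [-0.46434129  0.32919654 -0.05182558]
```

View pics/pp.png

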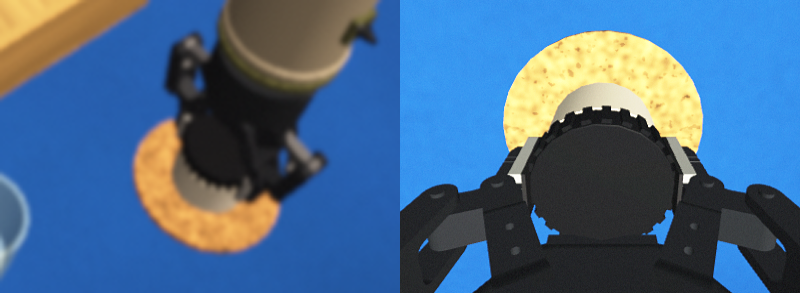

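Contact shows as about 4.5 N upward, and the tin sits mid-coaster. Releasing.

Emit:
servo_tool(motion=[[63, 0, 0, 0, 0, 0, 0], [70, 0, 0, 0, 0, 0, 0], [85, 0, 0, 0, 0, 0, 0], [85, 0, 0, 0, 0, 0, 0], [85, 0, 0, 0, 0, 0, 0], [85, 0, 0, -10, 0, 0, 0], [85, 0, 0, -25, 0, 0, 0], [85, 0, 0, -40, 0, 0, 0], [85, 0, 0, -40, 0, 0, 0], [85, 0, 0, -40, 0, 0, 0]])

```text
time: 11.9
tool_pos: [489.2, 401.9, 181.6]
tcp_rot: [-179.7, -0.8, -177.6]
ft_force: [0.5, 0.6, -0.4]
finger_gap: 84.8
```

Emit:
servo_tool(motion=[[85, 30, 0, -10, 0, 0, 0], [85, 40, 0, 0, 0, 0, 0], [85, 40, 0, 0, 0, 0, 0], [85, 30, 0, 0, 0, 0, 0], [85, 0, 0, 0, 0, 0, 0], [85, 0, 0, 0, 0, 0, 0]])

```text
time: 12.5
tool_pos: [350.5, 399.5, 209.6]
tcp_rot: [179.5, 0.4, -177.7]
ft_force: [1.3, 0.1, 0.3]
finger_gap: 85.4
```

Run:
```python
from h import *
s=sense();print(s['time'],s['tool_pos'],s['qd'].max() if hasattr(s['qd'],'max') else s['qd'],s['ft_force'])
t=snapshot('top');c=snapshot('scene')
cv2.imwrite('pics/f.png',np.vstack([cv2.resize(t[100:270,150:500],(700,340),interpolation=2),cv2.resize(c[80:390,150:520],None,fx=.8,fy=.8)[:, :].copy() if 0 else cv2.copyMakeBorder(c[140:390,180:520],0,0,0,360,0)]))
```

```text
12.5 [350.46395349 399.54896641 209.63778179] 1.1336023232882273 [1.27687771 0.06468621 0.25480867]
```

View pics/f.png

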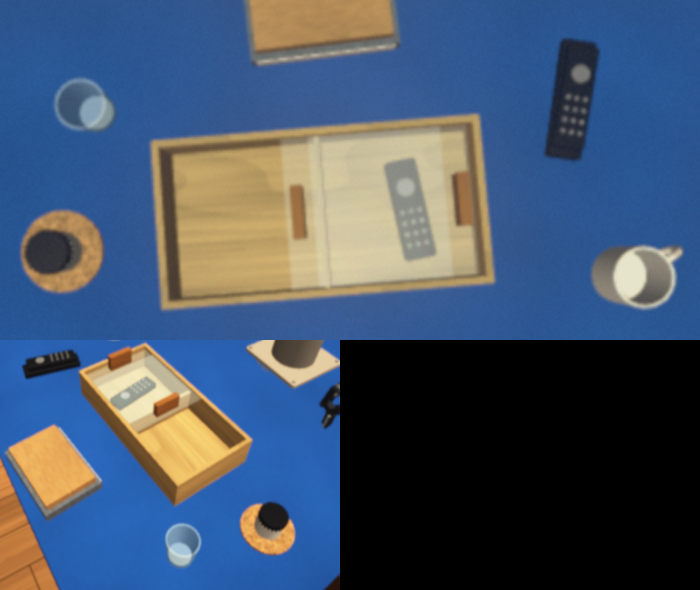

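The tin stands upright on the coaster, and everything else is where it was. A numeric check of both doors and the tin before handing in.

Run:
```python
from h import *
t=snapshot('top');H,S,V=cv2.split(cv2.cvtColor(t,cv2.COLOR_BGR2HSV))
for x0,x1 in((292,307),(374,388)):
    k=np.zeros(H.shape,bool);k[175:235,x0:x1]=1
    for b in blobs((S>130)&(V<160)&(H<15)&k):print('handle',b,ray('top',b[1],130))
k=np.zeros(H.shape,bool);k[195:255,155:210]=1
for b in blobs((V<60)&k):print('lid',b,ray('top',b[1],66))
```

```text
handle ([378, 187, 8, 25, 104], [381.4, 197.8]) [ 552.8 -165.5  130. ]
lid ([164, 216, 22, 20, 350], [174.4, 225.3]) [492.6 400.9  66. ]
```

Run:
```python
from h import *
t=np.mean([snapshot('top') for _ in range(3)],0).astype(np.uint8)
o=cv2.imread('pics/top0.png')
for im,a,b in((o,230,252),(t,290,312),(o,372,394),(t,372,394)):
    r=im[200:218,a:b].mean(0); print(a,(r[:,2]-r[:,0]).round().astype(int).tolist(), r[:,1].round().astype(int).tolist())
for u in(298,299,300):print(ray('top',(u,206),130))
```

```text
230 [80, 62, 37, 26, 26, 31, 49, 74, 84, 86, 86, 83, 71, 44, 28, 36, 53, 61, 63, 63, 63, 63] [150, 120, 81, 66, 65, 70, 86, 101, 106, 107, 106, 104, 93, 70, 62, 93, 144, 174, 180, 180, 181, 181]
290 [90, 89, 84, 75, 70, 74, 84, 91, 92, 92, 89, 77, 60, 62, 66, 65, 61, 54, 50, 49, 48, 46] [162, 163, 167, 176, 178, 162, 131, 115, 112, 112, 111, 107, 123, 162, 181, 186, 189, 196, 199, 199, 199, 195]
372 [63, 63, 63, 62, 61, 55, 51, 57, 72, 79, 81, 81, 79, 72, 55, 46, 47, 53, 67, 82, 83, 61] [177, 177, 177, 176, 167, 138, 109, 107, 119, 126, 128, 128, 128, 126, 118, 103, 92, 98, 122, 147, 155, 148]
372 [48, 52, 59, 62, 61, 55, 50, 57, 71, 79, 80, 80, 79, 72, 55, 46, 46, 52, 67, 82, 83, 61] [194, 190, 184, 179, 170, 141, 112, 109, 122, 129, 130, 131, 131, 129, 120, 105, 95, 100, 124, 150, 158, 150]
[536.1  52.2 130. ]
[536.   49.6 130. ]
[536.  47. 130.]
```

```bash
python3 -c "
from bench import *
print(hand_in())"
```

```text
the job is handed in; nothing more can be done
None
```

The job is done and handed in at about 13 s of the 50 s allowed. I slid the left door fully across the right one, lifted the tin out of the left compartment and set it upright on the coaster. The arm was then moved clear of everything.

**Last checks:**
- **Left door:** the handle is at y ≈ 51 mm, which matches fully open. I pushed it until the stop showed about 23 N.
- **Right door:** it has not moved; the pixel profile across its handle is the same as at the start.
- **Tin:** its lid centre is about (493, 401) mm and the coaster centre about (492, 406) mm. That is roughly 5 mm off centre, with about 29 mm allowed.
- **Other things:** the boxed remote, mug, votive holder and the stacked remotes look unmoved by eye.

**What disagreed:**
- **Left handle:** the colour mask missed it in the final image, so I read its position from intensity profiles instead.
- **Set-down:** the wrist force hardly showed contact for the last few millimetres. It then read about 4.5 N upward with the tin on the coaster, and I released it there.

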